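# Line up thread spools by height behind the thread guide

### The job

Stand the four thread spools on the plank, one upright in the middle of each felt disc, in order of height: the shortest on the disc next to the thread guide (the little post with the wire eye) and the tallest farthest from it, so that every thread can run clear over the spools in front. Do not let any spool fall over on the way.

Things in the scene. Friction and masses are not known exactly. Their poses are not given: they have to be found in the camera images.
- spool_1_center (a point): Loose wooden spool full of dark brown thread, the shortest of four: an upright cylinder 36 mm in diameter and 44 mm tall, straight sided and pale at both ends, standing on the bench. The point is its centre, on the axis and 22 mm above its foot; z along its axis. It can be gripped anywhere round its side.
- spool_2_center (a point): Loose wooden spool full of dark brown thread, the second shortest of four: an upright cylinder 42 mm in diameter and 56 mm tall, straight sided and pale at both ends, standing on the bench. The point is its centre, on the axis and 28 mm above its foot; z along its axis. It can be gripped anywhere round its side.
- spool_3_center (a point): Loose wooden spool full of dark brown thread, the second tallest of four: an upright cylinder 48 mm in diameter and 68 mm tall, straight sided and pale at both ends, standing on the bench. The point is its centre, on the axis and 34 mm above its foot; z along its axis. It can be gripped anywhere round its side.
- spool_4_center (a point): Loose wooden spool full of dark brown thread, the tallest of four: an upright cylinder 54 mm in diameter and 80 mm tall, straight sided and pale at both ends, standing on the bench. The point is its centre, on the axis and 40 mm above its foot; z along its axis. It can be gripped anywhere round its side.
- disc_a: One of four identical thin grey felt discs, 60 mm in diameter and 2 mm thick, fixed on top of the pale plank (plank 10 mm thick, 85 x 470 mm). The four lie in one straight row along the plank, 80 mm apart; which letter lies where in the row changes. Origin: centre of its underside, on the plank's top, so a spool stands 2 mm above it.
- disc_b: One of four identical thin grey felt discs, 60 mm in diameter and 2 mm thick, fixed on top of the pale plank (plank 10 mm thick, 85 x 470 mm). The four lie in one straight row along the plank, 80 mm apart; which letter lies where in the row changes. Origin: centre of its underside, on the plank's top, so a spool stands 2 mm above it.
- disc_c: One of four identical thin grey felt discs, 60 mm in diameter and 2 mm thick, fixed on top of the pale plank (plank 10 mm thick, 85 x 470 mm). The four lie in one straight row along the plank, 80 mm apart; which letter lies where in the row changes. Origin: centre of its underside, on the plank's top, so a spool stands 2 mm above it.
- disc_d: One of four identical thin grey felt discs, 60 mm in diameter and 2 mm thick, fixed on top of the pale plank (plank 10 mm thick, 85 x 470 mm). The four lie in one straight row along the plank, 80 mm apart; which letter lies where in the row changes. Origin: centre of its underside, on the plank's top, so a spool stands 2 mm above it.
- guide: Thread guide fixed on the same plank at one end of the row (either end): a round dark steel foot, 34 mm across and 8 mm high, with a thin steel post that carries a small wire eye; 72 mm high in all. It is on the line of the discs, 80 mm from the centre of the nearest one. (At the plank's other end lies a low yellow cake of wax, 40 mm across and 16 mm high, also fixed.) Origin: centre of its foot's underside, on the plank's top.

How it is judged (in metres and radians):
At the end, for the whole second after the job is handed in: Each spool stands upright (within 0.1 rad), at rest on its own felt disc, its axis within 12 mm of the disc's centre: shortest on the disc next to the thread guide, then the second shortest, the second tallest, and the tallest on the disc farthest from the guide ((horizontal distance between spool_1_center and disc_a below 0.012 m or horizontal distance between spool_1_center and disc_b below 0.012 m or horizontal distance between spool_1_center and disc_c below 0.012 m or horizontal distance between spool_1_center and disc_d below 0.012 m) and horizontal distance between spool_1_center and guide between 0.05 and 0.11 m and height (world z) of spool_1_center between 0.03 and 0.038 m and angle between each of spool_1_center, spool_2_center, spool_3_center, spool_4_center's own z axis and vertical below 0.1 rad and linear speed of each of spool_1, spool_2, spool_3, spool_4 below 0.02 m/s and angular speed of each of spool_1, spool_2, spool_3, spool_4 below 0.2 rad/s and (horizontal distance between spool_2_center and disc_a below 0.012 m or horizontal distance between spool_2_center and disc_b below 0.012 m or horizontal distance between spool_2_center and disc_c below 0.012 m or horizontal distance between spool_2_center and disc_d below 0.012 m) and horizontal distance between spool_2_center and guide between 0.13 and 0.19 m and height (world z) of spool_2_center between 0.036 and 0.044 m and (horizontal distance between spool_3_center and disc_a below 0.012 m or horizontal distance between spool_3_center and disc_b below 0.012 m or horizontal distance between spool_3_center and disc_c below 0.012 m or horizontal distance between spool_3_center and disc_d below 0.012 m) and horizontal distance between spool_3_center and guide between 0.21 and 0.27 m and height (world z) of spool_3_center between 0.042 and 0.05 m and (horizontal distance between spool_4_center and disc_a below 0.012 m or horizontal distance between spool_4_center and disc_b below 0.012 m or horizontal distance between spool_4_center and disc_c below 0.012 m or horizontal distance between spool_4_center and disc_d below 0.012 m) and horizontal distance between spool_4_center and guide between 0.29 and 0.35 m and height (world z) of spool_4_center between 0.048 and 0.056 m); the robot touches nothing.
It fails at once if a spool is tipped over (leans more than 0.8 rad) (angle between any of spool_1_center, spool_2_center, spool_3_center, spool_4_center's own z axis and vertical above 0.8 rad).
It also fails if it takes over 102 s, if anything falls off the work surface, if the arm or the gripper's body presses on something with over 40 N, if the wrist force passes 120 N, or if a joint passes its speed limit or range.

### The arm

A 6-joint arm with a two-finger parallel gripper is mounted at the origin on the work surface. World frame = base frame: x ahead of the robot, y to its left, z up, the work surface at z = 0. Lengths are in mm, angles in rad, forces in N, time in s.
With the tool pointing down it reaches from about 350 to 775 mm from the base axis. Payload 7.3 kg.
Tool frame: the origin (TCP) lies at the very end of the fingers, on their centre line; the grasp point (between the pads) lies 19 mm behind it; z points along the fingers, y is the line along which they close (so a half turn about z gives the same grasp; the last joint's range is limited). The gripper opens to 92 mm and grips with 3 to 60 N. Pads are 19 mm wide; open, the fingers measure 130 mm over their backs; the gripper's body (75 mm by 190 mm) begins 47 mm behind the grasp point.
Start: joints at [-1.438, 0.342, 1.524, -0, 1.275, -0.146], TCP at [144.503, -504.741, 226.741] pointing down, gripper open.
Joint ranges: [-2.53, 2.53], [-0.77, 2.02], [0.04, 2.7], [-1, 4.14], [0.28, 2.66], [-3.11, 3.11]. Speed limits (rad/s): [2.57, 2.57, 3.14, 3.14, 3.14, 3.14].

### API

Orientations are given as [roll, pitch, yaw] about the fixed x, y, z axes, in that order (R = Rz(yaw) Ry(pitch) Rx(roll)).
In Python, from plant import * gives the robot as it stands.
- The arm moves only by the tool arm_command, never from a script. Its arguments are lists of equal length, an entry for each row: "gripper": the finger opening in mm, from 0 to 91.8; "dp": the shift along the tool's x, y, z in units of 25 mm (1.0 is 25 mm), a list of three; "twist": the turn about the tool's z in units of 5 degrees (1.0 is 5 degrees). A call has exactly 5 rows; each row shifts and turns the commanded pose from where the row before left it, along the tool's axes as they then stand; what a row does not reach is not made up. A row lasts 1/8 s, in which the tool goes at most 62.5 mm and 10.7 degrees, less where a joint would pass 70% of its speed; a pose out of reach is approached as far as the arm can. A call is refused whole if a number of a shift passes 1 or a number of a turn 1, either way. A call with a gripper value outside its range is refused whole. The fingers move at their own pace and stop on an object; the grip force is fixed at half the most. Time passes only in rows, so rows that do not move let the fingers close, or fill a call up. It gives the time, the measured TCP pose, the force, the opening and the grip force at its end, in the units of the state.
- get_obs(): the state, without advancing time (a new reading comes with each control period).
- capture(name): name is "scene" or "top" or "wrist"; returns the picture (420x560x3 uint8, red, green, blue); there is no depth.
- get_calibration(name): a dict with "mtx" (3x3 intrinsics, pixels), "dist_coeffs" ([k1, k2, p1, p2, k3] as OpenCV has them; the pictures are not rectified), "position" and "attitude" of the camera in the world; the wrist camera has in their place "mount" (4x4, takes a point from camera to tool coordinates, whose origin is the TCP and whose axes are the flange's). Camera axes: x right, y down, z forward; pixel columns grow to the right and rows downward; lengths in mm; the calibration is good to about 2 mm. A picture is of the moment at which its call begins: read the wrist's pose just before it. get_calibration takes no time and is no camera call.
- close_job(): hands the job in; it is judged then, once.
The state is a dict: "time": time; "joint_positions": joint angles; "dq": joint speeds; "tau": joint torques, N m; "tool_pos": TCP position; "tcp_rot": TCP orientation; "contact_force": force on the tool from outside, world axes, zero at the start; "moment": the same for the moment, N m; "grip_width": finger opening in mm; "finger_force": force on a finger pad.
Only numpy, scipy, OpenCV 4.12 (cv2) and the standard library are available. Lean on these libraries where they do the work, as an engineer would, in place of code of your own. Each camera call takes 0.05 s, during which the arm holds its last target. There are 200 camera calls.

## Working session

There is one attempt and no reset: what is moved stays moved. The work goes in short steps, Python scripts to look and compute and a tool call to move; the robot and the scene stay as the last step left them, time stands still between calls to the robot, and variables do not carry over. Pictures are saved under pics/ and viewed, at most 14 in all, crops included, and the job is handed in when it is done.

Besides the shell and the picture viewer there is one more tool, called after ">>>" as name([rows], argument=value, ...), one row to a line, values as JSON. arm_command: Moves the arm, as the interface text tells. Its arguments: {"type":"object","properties":{"gripper":{"type":"array"},"dp":{"type":"array"},"twist":{"type":"array"}},"required":["gripper","dp","twist"]}

```bash
mkdir -p pics; python3 - <<'E'
from plant import *
import cv2
o=get_obs();print(o)
for n in("top","scene"):
    cv2.imwrite(f"pics/{n}0.png",capture(n)[:,:,::-1]);print(n,get_calibration(n))
print(get_calibration("wrist"))
E
```

```text
{'time': 0.0, 'joint_positions': array([-1.43798914e+00,  3.42735041e-01,  1.52501667e+00, -9.76512074e-06,
        1.27539127e+00, -1.46009080e-01]), 'dq': array([ 0.00013296,  0.00147592, -0.00256572, -0.0010452 ,  0.00126696,
        0.000937  ]), 'tau': array([ 2.26861830e-04, -4.31240916e+01, -2.44219261e+01,  7.17903790e-02,
        5.59670012e-02, -1.20004215e-04]), 'tool_pos': array([ 144.44901474, -504.31528126,  226.03868921]), 'tcp_rot': array([-3.14005746e+00, -2.16320031e-04,  2.78818949e-01]), 'contact_force': array([-0.81000186, -0.15295261,  0.30167748]), 'moment': array([-0.02905987, -0.03904392,  0.00080841]), 'finger_force': 0.0, 'grip_width': 91.62408975489281}
top {'mtx': array([[472.11443782,   0.        , 278.08486815],
       [  0.        , 472.11443782, 212.18471956],
       [  0.        ,   0.        ,   1.        ]]), 'dist_coeffs': array([-0.01998323,  0.        ,  0.        ,  0.        ,  0.        ]), 'position': array([462.37757066,   5.73626409, 818.2707073 ]), 'attitude': array([-3.03203591e+00,  1.67811867e-03, -1.55977081e+00])}
scene {'mtx': array
[... 267 characters left out ...]
7145, -486.79179418,  650.71388146]), 'attitude': array([-2.26368257, -0.01985769,  0.80432437])}
{'mtx': array([[304.86152782,   0.        , 276.80555733],
       [  0.        , 304.86152782, 209.29864381],
       [  0.        ,   0.        ,   1.        ]]), 'dist_coeffs': array([-0.01407618,  0.        ,  0.        ,  0.        ,  0.        ]), 'mount': array([[-8.13484033e-04, -9.67771540e-01, -2.51828483e-01,
         6.66374486e+01],
       [ 9.99999619e-01, -7.07263566e-04, -5.12309694e-04,
        -7.14425691e-01],
       [ 3.17689631e-04, -2.51828804e-01,  9.67771746e-01,
        -1.58215316e+02],
       [ 0.00000000e+00,  0.00000000e+00,  0.00000000e+00,
         1.00000000e+00]])}
```

View pics/top0.png

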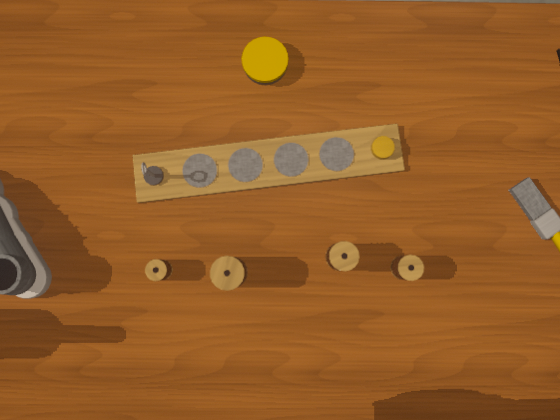

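View pics/scene0.png

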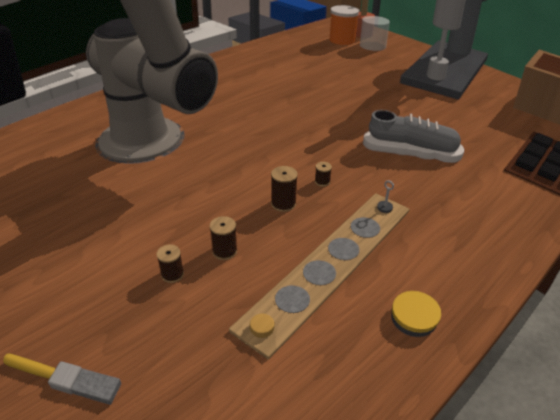

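The top view shows the guide at (153,175), discs at (200,170), (246,165), (291,159) and (337,154), and wax at (383,147). Spool tops by size: #1 (156,270), #4 (227,273), #3 (344,256), #2 (411,267).

```bash
cat > h.py <<'E'
import numpy as np,cv2
from scipy.spatial.transform import Rotation as R
from plant import *
def cam(n,o=None):
    c=get_calibration(n)
    if n=="wrist":
        T=c["mount"];Rt=R.from_euler("xyz",o["tcp_rot"]).as_matrix()
        return c,Rt@T[:3,:3],Rt@T[:3,3]+o["tool_pos"]
    return c,R.from_euler("xyz",c["attitude"]).as_matrix(),c["position"]
def ray(cm,uv,z):
    c,Rw,p=cm
    q=cv2.undistortPoints(np.array(uv,float).reshape(-1,1,2),c["mtx"],c["dist_coeffs"]).reshape(-1,2)
    d=np.c_[q,np.ones(len(q))]@Rw.T
    return p+d*((z-p[2])/d[:,2])[:,None]
def proj(cm,P):
    c,Rw,p=cm
    q=(np.atleast_2d(P)-p)@Rw
    return cv2.projectPoints(q,np.zeros(3),np.zeros(3),c["mtx"],c["dist_coeffs"])[0].reshape(-1,2)
E
python3 - <<'E'
from h import *
im=cv2.imread("pics/top0.png");cm=cam("top")
hsv=cv2.cvtColor(im,cv2.COLOR_BGR2HSV)
np.set_printoptions(precision=1,suppress=True)
for u,v in[(156,265),(232,268),(350,256),(413,262),(200,160),(246,160),(337,150),(150,160)]:print(u,v,hsv[v,u])
def blob(mask,u,v,r=24):
    m=np.zeros_like(mask);m[v-r:v+r,u-r:u+r]=mask[v-r:v+r,u-r:u+r]
    m=cv2.morphologyEx(m,cv2.MORPH_CLOSE,np.ones((5,5)))
    m=cv2.morphologyEx(m,cv2.MORPH_OPEN,np.ones((5,5)))
    c=max(cv2.findContours(m,0,2)[0],key=cv2.contourArea)
    return cv2.fitEllipse(c)
pale=cv2.inRange(hsv,(13,60,110),(28,185,255)); grey=cv2.inRange(hsv,(0,0,60),(180,50,255))
for n,u,v,h,d in[(1,156,270,44,36),(4,227,273,80,54),(3,344,256,68,48),(2,411,267,56,42)]:
    e=blob(pale,u,v);P=ray(cm,[e[0]],h)[0];print(n,e,P,"diam",np.mean(e[1])*(818-h)/472,d)
L=[]
for u,v in[(200,170),(246,165),(291,159),(337,154)]:
    e=blob(grey,u,v);P=ray(cm,[e[0]],12)[0];L.append(P);print(e,P,"diam",np.mean(e[1])*806/472)
print(np.linalg.norm(np.diff(L,axis=0),axis=1),ray(cm,[(153,176)],18),ray(cm,[(383,147)],26))
E
```

```text
156 265 [ 18 147 179]
232 268 [ 18 147 166]
350 256 [ 18 146 180]
413 262 [ 18 146 173]
200 160 [ 14  45 131]
246 160 [ 14  43 137]
337 150 [ 14  42 140]
150 160 [ 18 143 177]
1 ((156.3345184326172, 270.2882080078125), (22.586124420166016, 24.78589630126953), 135.15045166015625) [450.  205.5  44. ] diam 38.84104241354991 36
4 ((226.84854125976562, 272.5673828125), (34.7857666015625, 35.988197326660156), 68.078369140625) [448.4  86.4  80. ] diam 55.329645528631694 54
3 ((342.4508972167969, 255.96124267578125), (30.338607788085938, 35.008522033691406), 85.535400390625) [476.3 -94.8  68. ] diam 51.91774085416632 48
2 ((409.8177795410156, 267.8206787109375), (26.448984146118164, 28.989593505859375), 67.39289093017578) [ 458.6 -204.6   56. ] diam 44.75020780805814 42
((199.1634979248047, 169.97023010253906), (31.58228302001953, 32.00383758544922), 41.3879280090332) [623.3 146.   12. ] diam 54.290691957635396
((244.88661193847656, 164.458251953125), (31.598281860351562, 31.792163848876953), 68.49005889892578) [633.9  66.7  12. ] diam 54.12362207800655
((290.5644836425781, 158.96160888671875), (31.462814331054688, 31.835710525512695), 87.13215637207031) [644.4 -12.6  12. ] diam 54.045138807620035
((336.0488586425781, 153.58705139160156), (31.205415725708008, 31.90372657775879), 110.60655212402344) [654.9 -91.8  12. ] diam 53.88344141588373
[80.  80.  79.9] [[610.8 224.3  18. ]] [[ 664.  -170.8   26. ]]
```

The disc spacing (80 mm) and the spool diameters agree with what is given. I'll turn the fingers so they close perpendicular to the row (yaw 1.703), then go over spool 2.

>>> arm_command([
  [0,0,0],
  [0,0,0],
  [0,0,0],
  [0,0,0],
  [0,0,0],
], gripper=[91,91,91,91,91], twist=[-1,-1,-1,-1,-1])

```text
time: 0.72
tool_pos: [144.5, -504.5, 226.3]
tcp_rot: [-3.141, -0.0, 0.718]
contact_force: [-0.1, 0.3, 0.8]
grip_width: 91.4
finger_force: 0.0
```

>>> arm_command([
  [0,0,0],
  [0,0,0],
  [0,0,0],
  [0,0,0],
  [0,0,0],
], gripper=[91,91,91,91,91], twist=[-1,-1,-1,-1,-1])

```text
time: 1.35
tool_pos: [144.5, -504.5, 226.3]
tcp_rot: [-3.141, -0.001, 1.154]
contact_force: [-0.5, -0.2, 0.4]
grip_width: 91.3
finger_force: 0.0
```

>>> arm_command([
  [0,0,0],
  [0,0,0],
  [0,0,0],
  [0,0,0],
  [0,0,0],
], gripper=[91,91,91,91,91], twist=[-1,-1,-1,-1,-1])

```text
time: 1.98
tool_pos: [144.5, -504.5, 226.3]
tcp_rot: [-3.142, -0.001, 1.591]
contact_force: [-0.0, 0.2, -0.5]
grip_width: 90.7
finger_force: 0.0
```

>>> arm_command([
  [0,0,0],
  [0,0,0],
  [0,0,0],
  [0,0,0],
  [0,0,0],
], gripper=[91,91,91,91,91], twist=[-1,-0.3,0,0,0])

```text
time: 2.6
tool_pos: [144.5, -504.7, 226.7]
tcp_rot: [3.142, 0.0, 1.701]
contact_force: [-0.4, -0.3, 0.4]
grip_width: 91.3
finger_force: 0.0
```

>>> arm_command([
  [0.685,0.934,0],
  [0.685,0.934,0],
  [0.685,0.934,0],
  [0.685,0.934,0],
  [0.685,0.934,0],
], gripper=[91,91,91,91,91], twist=[0,0,0,0,0])

```text
time: 3.22
tool_pos: [249.7, -404.0, 226.8]
tcp_rot: [3.141, 0.0, 1.701]
contact_force: [0.1, 1.0, -0.4]
grip_width: 90.8
finger_force: 0.0
```

>>> arm_command([
  [0.685,0.934,0.2],
  [0.685,0.934,0.2],
  [0.685,0.934,0.2],
  [0.685,0.934,0.2],
  [0.685,0.934,0.2],
], gripper=[91,91,91,91,91], twist=[0,0,0,0,0])

```text
time: 3.85
tool_pos: [354.4, -303.9, 201.7]
tcp_rot: [3.141, 0.0, 1.701]
contact_force: [-0.3, -0.7, -0.8]
grip_width: 91.2
finger_force: 0.0
```

>>> arm_command([
  [0.685,0.934,0.5],
  [0.685,0.934,0.5],
  [0.685,0.934,0.5],
  [0.685,0.934,0.5],
  [0.685,0.934,0],
], gripper=[91,91,91,91,91], twist=[0,0,0,0,0])

```text
time: 4.47
tool_pos: [458.6, -203.5, 150.8]
tcp_rot: [-3.14, -0.001, 1.701]
contact_force: [0.3, -0.1, 0.2]
grip_width: 91.1
finger_force: 0.0
```

```bash
cat > look.py <<'E'
from h import *
import sys
o=get_obs();im=capture("wrist")[:,:,::-1].copy();cm=cam("wrist",o)
cv2.imwrite(f"pics/{sys.argv[1]}.png",im);np.savez(f"pics/{sys.argv[1]}.npz",p=o["tool_pos"],r=o["tcp_rot"])
print(o["tool_pos"],o["tcp_rot"])
for P in eval(sys.argv[2]):print(P,proj(cm,P))
E
python3 look.py w2 "[(458.6,-204.6,56)]"
```

```text
[ 458.55064057 -203.50207981  150.79741179] [-3.14019093e+00 -1.06512808e-03  1.70082364e+00]
(458.6, -204.6, 56) [[277.96876899 213.20420689]]
```

View pics/w2.png

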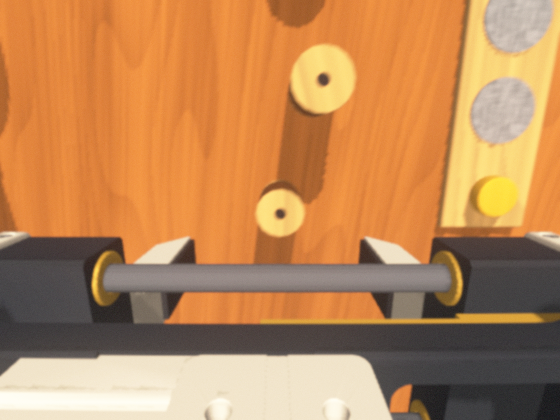

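The wrist view puts spool 2's top at (280,213) against (278,213) predicted, so the estimates hold to about 2 mm. I'll cross-check spool 3 and disc 4 from the same picture.

```bash
python3 - <<'E'
from h import *
d=np.load("pics/w2.npz");cm=cam("wrist",dict(tool_pos=d["p"],tcp_rot=d["r"]))
print(ray(cm,[(280,213.5)],56),ray(cm,[(323,79)],68),ray(cm,[(503,109),(517,17)],12))
E
```

```text
[[ 460.36741163 -204.63546484   56.        ]] [[477.76964363 -95.40863528  68.        ]] [[655.69685928 -89.2251673   12.        ]
 [644.65607418 -12.95091404  12.        ]]
```

>>> arm_command([
  [-0.04,0.04,1],
  [0,0,1],
  [0,0,1],
  [0,0,1],
  [0,0,0.8],
], gripper=[91,91,80,70,64], twist=[0,0,0,0,0])

```text
time: 5.15
tool_pos: [459.3, -205.5, 30.9]
tcp_rot: [-3.141, -0.0, 1.701]
contact_force: [0.2, 0.1, 0.0]
grip_width: 66.1
finger_force: 0.0
```

>>> arm_command([
  [0,0,0.5],
  [0,0,0.25],
  [0,0,0],
  [0,0,0],
  [0,0,0],
], gripper=[60,54,48,30,20], twist=[0,0,0,0,0])

```text
time: 5.78
tool_pos: [459.9, -205.6, 13.6]
tcp_rot: [3.14, 0.001, 1.701]
contact_force: [0.8, -0.3, 0.4]
grip_width: 40.4
finger_force: 30.0
```

>>> arm_command([
  [0,0,0],
  [0,0,0],
  [0,0,0],
  [0,0,0],
  [0,0,0],
], gripper=[20,20,20,20,20], twist=[0,0,0,0,0])

```text
time: 6.4
tool_pos: [460.0, -205.6, 13.5]
tcp_rot: [3.141, 0.001, 1.701]
contact_force: [0.7, -0.0, 5.2]
grip_width: 39.8
finger_force: 30.0
```

>>> arm_command([
  [0,0,-0.4],
  [0,0,-0.9],
  [0,0,-0.9],
  [0,0,-0.9],
  [0,0,-0.9],
], gripper=[20,20,20,20,20], twist=[0,0,0,0,0])

```text
time: 7.02
tool_pos: [459.1, -205.1, 113.9]
tcp_rot: [-3.141, -0.0, 1.701]
contact_force: [-0.0, 0.3, -1.5]
grip_width: 39.9
finger_force: 30.0
```

>>> arm_command([
  [0.5,0.4,0],
  [0.9,0.75,0],
  [0.9,0.75,0],
  [0.9,0.75,0],
  [0.9,0.75,0],
], gripper=[20,20,20,20,20], twist=[0,0,0,0,0])

```text
time: 7.65
tool_pos: [530.4, -90.6, 111.6]
tcp_rot: [-3.14, -0.001, 1.702]
contact_force: [-0.4, -0.4, -1.1]
grip_width: 40.0
finger_force: 30.0
```

>>> arm_command([
  [0.9,0.75,0],
  [0.9,0.75,0],
  [0.9,0.75,0],
  [0.9,0.75,0],
  [0.9,0.75,0],
], gripper=[20,20,20,20,20], twist=[0,0,0,0,0])

```text
time: 8.28
tool_pos: [608.4, 33.2, 111.3]
tcp_rot: [-3.139, -0.001, 1.702]
contact_force: [-0.3, -0.3, -0.8]
grip_width: 40.1
finger_force: 30.0
```

>>> arm_command([
  [0.9,0.75,0],
  [0.9,0.75,0],
  [0.36,0.42,0],
  [0,0,0],
  [0,0,0],
], gripper=[20,20,20,20,20], twist=[0,0,0,0,0])

```text
time: 8.9
tool_pos: [648.7, 90.2, 112.5]
tcp_rot: [-3.14, 0.0, 1.701]
contact_force: [-0.8, 0.1, -0.6]
grip_width: 39.9
finger_force: 30.0
```

```bash
python3 look.py w2b "[(633.9,66.7,12),(623.3,146,12),(612.8,225,10),(450,205.5,44),(448.4,86.4,80)]"
```

```text
[648.70277511  90.15890631 112.46894154] [-3.14030847e+00  2.71654858e-04  1.70073127e+00]
(633.9, 66.7, 12) [[258.2528478  233.22070751]]
(623.3, 146, 12) [[256.42558628 141.77387591]]
(612.8, 225, 10) [[254.63184247  36.43678663]]
(450, 205.5, 44) [[ 7.46362771 20.85198779]]
(448.4, 86.4, 80) [[-26.33219513 203.80896658]]
```

View pics/w2b.png

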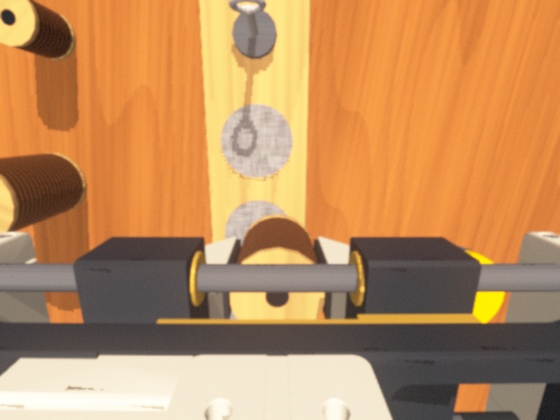

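Disc 1 is seen at (257,142) against (256,142) predicted. I overshot disc 2 by about one row, so I'll step back and lower.

>>> arm_command([
  [-0.5,-0.4,0],
  [-0.4,-0.31,0],
  [0,0,0.8],
  [0,0,0.8],
  [0,0,0.8],
], gripper=[20,20,20,20,20], twist=[0,0,0,0,0])

```text
time: 9.57
tool_pos: [634.2, 64.9, 52.7]
tcp_rot: [3.141, 0.0, 1.7]
contact_force: [0.2, 0.2, -1.5]
grip_width: 40.1
finger_force: 30.0
```

>>> arm_command([
  [0,0,0.5],
  [0,0,0.3],
  [0,0,0.1],
  [0,0,0],
  [0,0,0],
], gripper=[20,20,20,20,20], twist=[0,0,0,0,0])

```text
time: 10.2
tool_pos: [635.0, 66.3, 31.1]
tcp_rot: [3.141, 0.0, 1.701]
contact_force: [0.0, -0.1, -0.3]
grip_width: 40.3
finger_force: 30.0
```

>>> arm_command([
  [0,0,0.1],
  [0,0,0.06],
  [0,0,0.03],
  [0,0,0],
  [0,0,0],
], gripper=[20,20,20,20,20], twist=[0,0,0,0,0])

```text
time: 10.82
tool_pos: [634.7, 66.2, 25.7]
tcp_rot: [3.142, 0.0, 1.701]
contact_force: [0.4, -0.4, -0.3]
grip_width: 40.3
finger_force: 30.0
```

>>> arm_command([
  [0,0,0],
  [0,0,0],
  [0,0,0],
  [0,0,0],
  [0,0,0],
], gripper=[44,50,60,75,91], twist=[0,0,0,0,0])

```text
time: 11.45
tool_pos: [634.7, 66.2, 25.7]
tcp_rot: [3.142, 0.0, 1.701]
contact_force: [0.0, -0.4, -0.3]
grip_width: 74.9
finger_force: 0.0
```

>>> arm_command([
  [0,0,-0.5],
  [0,0,-0.9],
  [0,0,-0.9],
  [0,0,-0.9],
  [0,0,-0.9],
], gripper=[91,91,91,91,91], twist=[0,0,0,0,0])

```text
time: 12.08
tool_pos: [634.8, 66.3, 130.0]
tcp_rot: [3.14, 0.0, 1.701]
contact_force: [0.4, -0.1, -0.2]
grip_width: 91.1
finger_force: 0.0
```

>>> arm_command([
  [0.9,-0.9,0],
  [0.93,-0.94,0],
  [0.93,-0.94,0],
  [0.93,-0.94,0],
  [0.93,-0.94,0],
], gripper=[91,91,91,91,91], twist=[0,0,0,0,0])

```text
time: 12.7
tool_pos: [503.5, 166.2, 129.2]
tcp_rot: [3.14, -0.0, 1.701]
contact_force: [0.6, 0.8, -0.2]
grip_width: 90.9
finger_force: 0.0
```

>>> arm_command([
  [0.93,-0.94,0],
  [0.93,-0.96,0],
  [0,0,0],
  [0,0,0],
  [0,0,0],
], gripper=[91,91,91,91,91], twist=[0,0,0,0,0])

```text
time: 13.32
tool_pos: [451.9, 205.1, 128.4]
tcp_rot: [3.141, 0.0, 1.7]
contact_force: [-0.8, 0.7, -0.5]
grip_width: 90.8
finger_force: 0.0
```

```bash
python3 look.py w1 "[(450,205.5,44)]"; python3 - <<'E'
import cv2
from plant import *
cv2.imwrite("pics/sc1.png",capture("scene")[100:340,130:450,::-1].repeat(2,0).repeat(2,1))
E
```

```text
[451.86240412 205.07665638 128.43225324] [3.14076538e+00 6.80361559e-05 1.70030288e+00]
(450, 205.5, 44) [[275.70975066 214.33742657]]
```

View pics/w1.png

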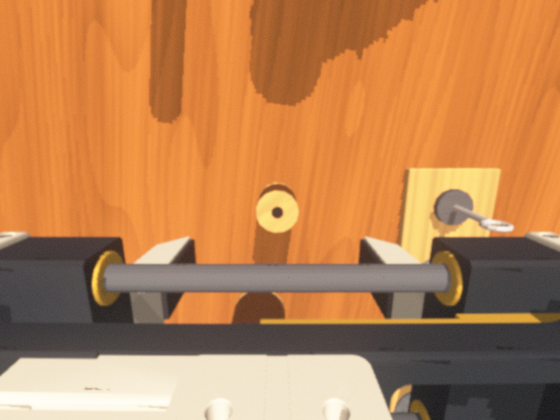

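View pics/sc1.png

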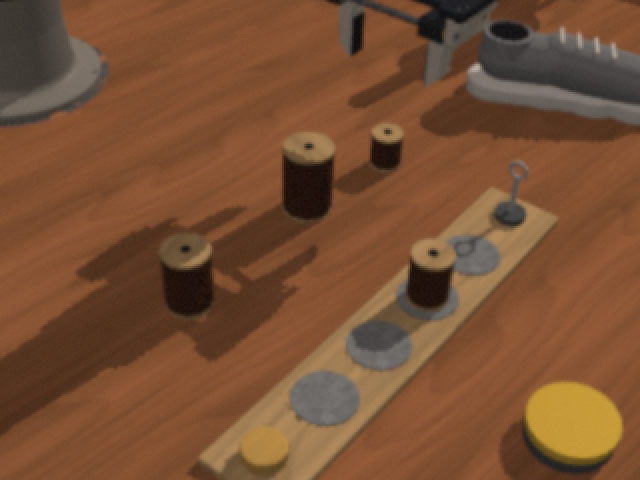

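Spool 2 stands centred on disc 2. Spool 1 is at (277,212), within 2 mm of the estimate. Descending on it.

>>> arm_command([
  [0.06,-0.03,1],
  [0,0,1],
  [0,0,1],
  [0,0,0.9],
  [0,0,0.5],
], gripper=[91,91,80,70,60], twist=[0,0,0,0,0])

```text
time: 14.05
tool_pos: [449.9, 206.4, 17.0]
tcp_rot: [-3.14, 0.0, 1.701]
contact_force: [-0.4, 0.4, 0.6]
grip_width: 65.6
finger_force: 0.0
```

>>> arm_command([
  [0,0,0.3],
  [0,0,0],
  [0,0,0],
  [0,0,0],
  [0,0,0],
], gripper=[54,48,42,34,20], twist=[0,0,0,0,0])

```text
time: 14.68
tool_pos: [450.3, 207.0, 11.1]
tcp_rot: [3.141, -0.0, 1.701]
contact_force: [0.4, -0.4, 0.8]
grip_width: 34.4
finger_force: 29.9
```

>>> arm_command([
  [0,0,0],
  [0,0,0],
  [0,0,0],
  [0,0,0],
  [0,0,0],
], gripper=[20,20,20,20,20], twist=[0,0,0,0,0])

```text
time: 15.3
tool_pos: [450.4, 207.0, 10.9]
tcp_rot: [3.141, -0.0, 1.701]
contact_force: [0.9, 0.1, 4.7]
grip_width: 34.3
finger_force: 30.0
```

>>> arm_command([
  [0,0,-0.4],
  [0,0,-0.8],
  [0,0,-0.8],
  [-0.4,0.1,-0.6],
  [-0.8,0.6,0],
], gripper=[20,20,20,20,20], twist=[0,0,0,0,0])

```text
time: 15.92
tool_pos: [471.5, 179.2, 77.0]
tcp_rot: [3.14, 0.0, 1.703]
contact_force: [-0.2, 0.3, 0.3]
grip_width: 34.4
finger_force: 29.9
```

>>> arm_command([
  [-0.8,0.85,0],
  [-0.8,0.9,0],
  [-0.52,0.9,0],
  [0,0.9,0],
  [0,0.9,0],
], gripper=[20,20,20,20,20], twist=[0,0,0,0,0])

```text
time: 16.55
tool_pos: [589.0, 140.3, 75.6]
tcp_rot: [-3.141, 0.0, 1.7]
contact_force: [-0.5, -1.1, 0.5]
grip_width: 34.3
finger_force: 29.9
```

>>> arm_command([
  [0,0.8,0],
  [0,0.6,0],
  [0,0,0.5],
  [0,0,0.6],
  [0,0,0.5],
], gripper=[20,20,20,20,20], twist=[0,0,0,0,0])

```text
time: 17.18
tool_pos: [621.9, 145.6, 34.0]
tcp_rot: [-3.139, 0.0, 1.701]
contact_force: [-0.6, 0.2, -0.3]
grip_width: 34.1
finger_force: 29.9
```

>>> arm_command([
  [0,0,0.2],
  [0,0,0],
  [0,0,0],
  [0,0,0],
  [0,0,0],
], gripper=[20,20,20,20,20], twist=[0,0,0,0,0])

```text
time: 17.8
tool_pos: [623.4, 146.0, 31.1]
tcp_rot: [3.141, 0.0, 1.701]
contact_force: [0.5, 0.3, 0.2]
grip_width: 34.2
finger_force: 29.9
```

>>> arm_command([
  [0,0,0.15],
  [0,0,0.1],
  [0,0,0.05],
  [0,0,0],
  [0,0,0],
], gripper=[20,20,20,20,20], twist=[0,0,0,0,0])

```text
time: 18.42
tool_pos: [623.2, 145.9, 23.1]
tcp_rot: [3.142, 0.0, 1.701]
contact_force: [0.4, 0.0, 0.1]
grip_width: 34.4
finger_force: 29.9
```

>>> arm_command([
  [0,0,0],
  [0,0,0],
  [0,0,0],
  [0,0,0],
  [0,0,0],
], gripper=[38,44,55,70,91], twist=[0,0,0,0,0])

```text
time: 19.05
tool_pos: [623.2, 145.9, 23.2]
tcp_rot: [3.142, 0.0, 1.701]
contact_force: [-0.6, 0.2, 0.9]
grip_width: 69.4
finger_force: 0.0
```

>>> arm_command([
  [0,0,-0.5],
  [0,0,-0.9],
  [0,0,-0.9],
  [0,0,-0.9],
  [0,0,-0.9],
], gripper=[91,91,91,91,91], twist=[0,0,0,0,0])

```text
time: 19.68
tool_pos: [623.3, 146.0, 127.5]
tcp_rot: [3.14, 0.0, 1.701]
contact_force: [1.1, 1.5, -0.5]
grip_width: 90.9
finger_force: 0.0
```

>>> arm_command([
  [-0.1,-0.9,-0.2],
  [-0.2,-0.9,-0.2],
  [-0.2,-0.9,-0.2],
  [-0.2,-0.9,0],
  [-0.2,-0.9,0],
], gripper=[91,91,91,91,91], twist=[0,0,0,0,0])

```text
time: 20.3
tool_pos: [514.1, 108.8, 141.8]
tcp_rot: [3.14, 0.0, 1.701]
contact_force: [0.1, -0.5, -0.4]
grip_width: 90.9
finger_force: 0.0
```

>>> arm_command([
  [-0.2,-0.9,0],
  [-0.2,-0.9,0],
  [-0.15,-0.92,0],
  [0,0,0],
  [0,0,0],
], gripper=[91,91,91,91,91], twist=[0,0,0,0,0])

```text
time: 20.92
tool_pos: [450.1, 86.6, 141.5]
tcp_rot: [3.139, 0.0, 1.701]
contact_force: [0.4, -0.3, 0.1]
grip_width: 90.8
finger_force: 0.0
```

```bash
python3 look.py w4 "[(448.4,86.4,80)]"
```

```text
[450.1337442   86.62892643 141.4561654 ] [3.13933719e+00 2.34441917e-04 1.70112608e+00]
(448.4, 86.4, 80) [[275.55793924 223.32334839]]
```

View pics/w4.png

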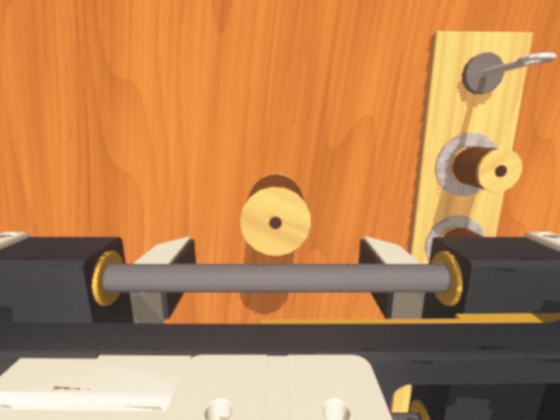

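Spool 1 stands on disc 1. Spool 4 is at (275,222), exactly where predicted.

>>> arm_command([
  [0,-0.03,0.9],
  [0,0,1],
  [0,0,1],
  [0,0,0.9],
  [0,0,0.5],
], gripper=[91,91,91,91,80], twist=[0,0,0,0,0])

```text
time: 21.6
tool_pos: [448.5, 86.5, 32.1]
tcp_rot: [-3.141, -0.0, 1.701]
contact_force: [-0.1, 0.6, 1.1]
grip_width: 84.9
finger_force: 0.0
```

>>> arm_command([
  [0,0,0.3],
  [0,0,0],
  [0,0,0],
  [0,0,0],
  [0,0,0],
], gripper=[74,68,60,50,30], twist=[0,0,0,0,0])

```text
time: 22.22
tool_pos: [448.6, 86.4, 26.2]
tcp_rot: [3.14, 0.0, 1.701]
contact_force: [0.7, 0.3, 3.0]
grip_width: 51.6
finger_force: 30.0
```

>>> arm_command([
  [0,0,0],
  [0,0,0],
  [0,0,0],
  [0,0,0],
  [0,0,0],
], gripper=[30,30,30,30,30], twist=[0,0,0,0,0])

```text
time: 22.85
tool_pos: [448.7, 86.4, 26.2]
tcp_rot: [3.14, 0.0, 1.701]
contact_force: [-0.9, -0.4, 4.9]
grip_width: 51.9
finger_force: 30.0
```

>>> arm_command([
  [0,0,-0.4],
  [0,0,-0.8],
  [0,0,-0.8],
  [-0.3,0.2,-0.6],
  [-0.7,0.6,0],
], gripper=[30,30,30,30,30], twist=[0,0,0,0,0])

```text
time: 23.48
tool_pos: [471.4, 64.4, 92.2]
tcp_rot: [3.14, 0.0, 1.702]
contact_force: [0.5, 0.2, -1.3]
grip_width: 52.0
finger_force: 30.0
```

>>> arm_command([
  [-0.9,0.8,0],
  [-0.9,0.8,0],
  [-0.9,0.8,0],
  [-0.9,0.8,0],
  [-0.9,0.8,0],
], gripper=[30,30,30,30,30], twist=[0,0,0,0,0])

```text
time: 24.1
tool_pos: [585.3, -34.9, 90.8]
tcp_rot: [-3.141, -0.0, 1.701]
contact_force: [0.5, -0.0, -1.3]
grip_width: 51.7
finger_force: 30.0
```

>>> arm_command([
  [-0.9,0.8,0],
  [-0.9,0.8,0],
  [-0.6,0.6,0],
  [-0.24,0.25,0],
  [0,0,0],
], gripper=[30,30,30,30,30], twist=[0,0,0,0,0])

```text
time: 24.72
tool_pos: [654.0, -91.7, 90.5]
tcp_rot: [-3.141, -0.0, 1.701]
contact_force: [-0.5, 0.1, -1.4]
grip_width: 51.3
finger_force: 30.0
```

>>> arm_command([
  [0,0,0.5],
  [0,0,0.6],
  [0,0,0.5],
  [0,0,0.2],
  [0,0,0],
], gripper=[30,30,30,30,30], twist=[0,0,0,0,0])

```text
time: 25.35
tool_pos: [654.1, -91.7, 45.1]
tcp_rot: [-3.141, -0.0, 1.701]
contact_force: [-1.0, 0.3, -1.8]
grip_width: 51.4
finger_force: 30.0
```

>>> arm_command([
  [0,0,0.12],
  [0,0,0.1],
  [0,0,0.05],
  [0,0,0],
  [0,0,0],
], gripper=[30,30,30,30,30], twist=[0,0,0,0,0])

```text
time: 25.98
tool_pos: [654.5, -91.8, 39.1]
tcp_rot: [3.141, 0.0, 1.701]
contact_force: [-0.1, -0.3, -1.0]
grip_width: 51.4
finger_force: 30.0
```

>>> arm_command([
  [0,0,0],
  [0,0,0],
  [0,0,0],
  [0,0,0],
  [0,0,0],
], gripper=[55,60,70,80,91], twist=[0,0,0,0,0])

```text
time: 26.6
tool_pos: [654.4, -91.8, 39.0]
tcp_rot: [3.142, 0.0, 1.701]
contact_force: [-0.7, 0.8, -0.5]
grip_width: 85.4
finger_force: 0.0
```

>>> arm_command([
  [0,0,-0.5],
  [0,0,-0.9],
  [0,0,-0.9],
  [0,0,-0.9],
  [0,0,-0.9],
], gripper=[91,91,91,91,91], twist=[0,0,0,0,0])

```text
time: 27.22
tool_pos: [654.5, -91.8, 143.3]
tcp_rot: [3.141, 0.001, 1.701]
contact_force: [0.9, 0.0, 0.1]
grip_width: 91.1
finger_force: 0.0
```

>>> arm_command([
  [0.1,-0.7,0],
  [0.1,-0.9,0],
  [0.1,-0.9,0],
  [0.1,-0.9,0],
  [0.1,-0.9,0],
], gripper=[91,91,91,91,91], twist=[0,0,0,0,0])

```text
time: 27.85
tool_pos: [545.7, -93.4, 142.5]
tcp_rot: [3.14, 0.001, 1.701]
contact_force: [-0.1, -1.0, 0.0]
grip_width: 90.8
finger_force: 0.0
```

>>> arm_command([
  [0.1,-0.9,0],
  [0.1,-0.9,0],
  [0.09,-0.9,0],
  [0,0,0],
  [0,0,0],
], gripper=[91,91,91,91,91], twist=[0,0,0,0,0])

```text
time: 28.48
tool_pos: [479.4, -95.3, 142.2]
tcp_rot: [3.14, 0.001, 1.701]
contact_force: [0.0, 0.7, -0.7]
grip_width: 91.1
finger_force: 0.0
```

```bash
python3 look.py w3 "[(476.3,-94.8,68)]"
```

```text
[479.40389594 -95.26314713 142.24430362] [3.13961665e+00 9.87752708e-04 1.70104073e+00]
(476.3, -94.8, 68) [[274.01677988 217.44506002]]
```

View pics/w3.png

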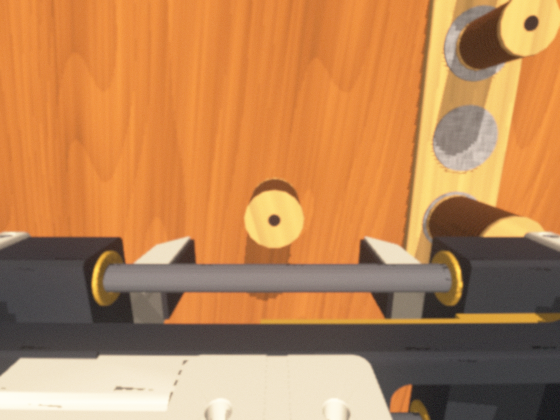

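Spool 4 is up on disc 4. Spool 3's top is at (274,220), about 1.5 mm from the estimate. Descending.

>>> arm_command([
  [-0.03,-0.07,0.9],
  [0,0,1],
  [0,0,1],
  [0,0,1],
  [0,0,0.6],
], gripper=[91,91,91,91,75], twist=[0,0,0,0,0])

```text
time: 29.15
tool_pos: [477.0, -95.9, 27.7]
tcp_rot: [-3.141, -0.0, 1.701]
contact_force: [0.4, -0.4, 0.6]
grip_width: 84.9
finger_force: 0.0
```

>>> arm_command([
  [0,0,0.3],
  [0,0,0],
  [0,0,0],
  [0,0,0],
  [0,0,0],
], gripper=[68,62,54,44,30], twist=[0,0,0,0,0])

```text
time: 29.78
tool_pos: [477.2, -96.1, 22.1]
tcp_rot: [3.14, 0.001, 1.701]
contact_force: [0.6, 0.1, 2.7]
grip_width: 46.0
finger_force: 30.0
```

>>> arm_command([
  [0,0,0],
  [0,0,0],
  [0,0,0],
  [0,0,0],
  [0,0,0],
], gripper=[30,30,30,30,30], twist=[0,0,0,0,0])

```text
time: 30.4
tool_pos: [477.2, -96.1, 22.0]
tcp_rot: [3.14, 0.001, 1.701]
contact_force: [0.3, -0.3, 5.0]
grip_width: 46.0
finger_force: 30.0
```

>>> arm_command([
  [0,0,-0.4],
  [0,0,-0.9],
  [0,0,-0.9],
  [0.4,0,-0.9],
  [0.8,0.4,-0.9],
], gripper=[30,30,30,30,30], twist=[0,0,0,0,0])

```text
time: 31.02
tool_pos: [481.9, -64.9, 122.3]
tcp_rot: [-3.14, -0.0, 1.7]
contact_force: [0.4, -1.2, -1.8]
grip_width: 46.5
finger_force: 30.0
```

>>> arm_command([
  [0.8,0.8,0],
  [0.44,0.9,0],
  [0,0.9,0],
  [0,0.9,0],
  [0,0.9,0],
], gripper=[30,30,30,30,30], twist=[0,0,0,0,0])

```text
time: 31.65
tool_pos: [587.8, -19.6, 121.4]
tcp_rot: [-3.14, -0.0, 1.701]
contact_force: [-0.7, 0.5, -1.6]
grip_width: 46.2
finger_force: 30.0
```

>>> arm_command([
  [0,0.9,0],
  [0,0.8,0],
  [0,0.56,0],
  [0,0,0],
  [0,0,0],
], gripper=[30,30,30,30,30], twist=[0,0,0,0,0])

```text
time: 32.28
tool_pos: [642.8, -12.5, 121.2]
tcp_rot: [-3.14, -0.0, 1.701]
contact_force: [-0.1, 0.9, -1.3]
grip_width: 46.2
finger_force: 30.0
```

>>> arm_command([
  [0,0,0.5],
  [0,0,0.8],
  [0,0,0.8],
  [0,0,0.8],
  [0,0,0.3],
], gripper=[30,30,30,30,30], twist=[0,0,0,0,0])

```text
time: 32.9
tool_pos: [642.2, -12.4, 39.5]
tcp_rot: [-3.138, -0.001, 1.701]
contact_force: [-0.8, -0.1, -1.6]
grip_width: 46.3
finger_force: 30.0
```

>>> arm_command([
  [0,0,0.1],
  [0,0,0],
  [0,0,0],
  [0,0,0],
  [0,0,0],
], gripper=[30,30,30,30,30], twist=[0,0,0,0,0])

```text
time: 33.52
tool_pos: [643.8, -12.5, 39.2]
tcp_rot: [3.141, 0.0, 1.701]
contact_force: [0.5, 0.0, -1.3]
grip_width: 46.3
finger_force: 30.0
```

>>> arm_command([
  [0,0,0.1],
  [0,0,0.06],
  [0,0,0.02],
  [0,0,0],
  [0,0,0],
], gripper=[30,30,30,30,30], twist=[0,0,0,0,0])

```text
time: 34.15
tool_pos: [643.7, -12.5, 34.5]
tcp_rot: [3.142, 0.0, 1.701]
contact_force: [-0.3, -0.1, -1.5]
grip_width: 46.3
finger_force: 30.0
```

>>> arm_command([
  [0,0,0],
  [0,0,0],
  [0,0,0],
  [0,0,0],
  [0,0,0],
], gripper=[49,54,62,75,91], twist=[0,0,0,0,0])

```text
time: 34.78
tool_pos: [643.7, -12.5, 34.5]
tcp_rot: [3.142, 0.0, 1.701]
contact_force: [1.0, -0.5, 0.1]
grip_width: 77.8
finger_force: 0.0
```

>>> arm_command([
  [0,0,-0.5],
  [0,0,-0.9],
  [0,0,-0.9],
  [0,0,-0.9],
  [0,0,-0.9],
], gripper=[91,91,91,91,91], twist=[0,0,0,0,0])

```text
time: 35.4
tool_pos: [643.9, -12.5, 138.8]
tcp_rot: [3.141, 0.0, 1.701]
contact_force: [0.0, 0.5, -0.3]
grip_width: 91.1
finger_force: 0.0
```

>>> arm_command([
  [0,-0.5,-0.8],
  [0,-0.9,-0.8],
  [0,-0.9,0],
  [0,-0.9,0],
  [0,-0.9,0],
], gripper=[91,91,91,91,91], twist=[0,0,0,0,0])

```text
time: 36.02
tool_pos: [541.5, -25.9, 178.1]
tcp_rot: [3.14, 0.001, 1.701]
contact_force: [-0.1, -0.6, 0.9]
grip_width: 91.0
finger_force: 0.0
```

>>> arm_command([
  [0,-0.9,0],
  [0,-0.9,0],
  [0,-0.9,0],
  [0,-0.9,0],
  [0,0,0],
], gripper=[91,91,91,91,91], twist=[0,0,0,0,0])

```text
time: 36.65
tool_pos: [452.2, -37.6, 178.0]
tcp_rot: [3.141, 0.001, 1.701]
contact_force: [0.1, -0.8, -0.2]
grip_width: 91.2
finger_force: 0.0
```

```bash
python3 - <<'E'
from h import *
im=capture("top")[:,:,::-1].copy();cm=cam("top")
D=[(623.3,146),(633.9,66.7),(644.4,-12.6),(654.9,-91.8)]
for d,h in zip(D,(44,56,68,80)):
    p=proj(cm,(*d,12+h))[0];print(h,p);cv2.circle(im,tuple(np.int32(np.round(p))),0,(255,0,255),-1)
cv2.imwrite("pics/end.png",cv2.resize(im[100:230,100:430],None,fx=2.4,fy=2.4,interpolation=0))
E
```

```text
44 [194.6482466  164.68060692]
56 [242.40753014 157.19155722]
68 [291.59827158 149.5658444 ]
80 [342.15571109 141.74584044]
```

View pics/end.png

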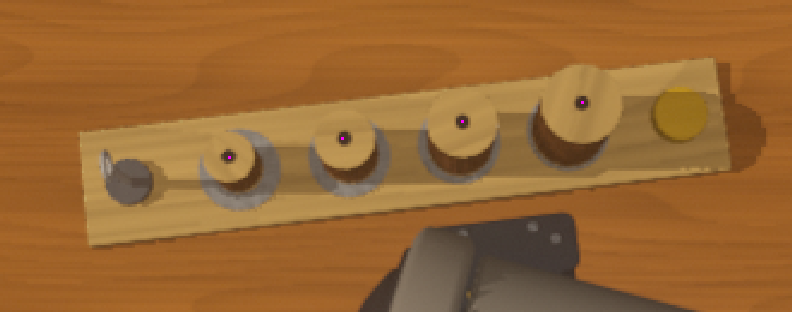

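All four spools are upright in the right order. The predicted centres (magenta) fall in their holes, within about 1 px or 2 mm.

```bash
python3 -c "
from plant import *
print(close_job())"
```

```text
the job is handed in; nothing more can be done
None
```

The four spools stand upright and centred to about 2 mm on their discs, shortest next to the guide and tallest farthest; I handed the job in at about 37 s, and no verdict came back.

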